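# Load a deburring shaker, strap it shut and start it with a two-stage key

### The job

Load the blue deburring shaker: put every steel nut that lies on the table flat into a pocket of the carrier plate, one nut to a pocket, then swing the yellow strap round on its pivot bolt, over the pockets, and let its slot drop right down over the brass stud so that no nut can jump out. Only then work the green two-stage start key: press it lightly to its first click and hold it there for about a second, then press it fully home for half a second and let it spring back. Leave the tape measure and the marker alone.

Things in the scene. Friction and masses are not known exactly. Their poses are not given: they have to be found in the camera images.
- shaker: Fixed blue shaker, dark steel carrier plate on top (118 x 202 mm, top face 40 mm above the table). Origin at the table under the plate's centre, z up. Two rows (x = -30, +30 mm) of three pockets (y = -48, 0, +48). Pivot bolt at y = +92, brass stud at y = -82. A rest for the open strap (16 x 64 mm, top 54 mm above the table) stands at x = -130, y = +104. Position and yaw vary.
- well_1 (a point): Centre of the floor of a pocket of the carrier plate (42 x 42 mm, 6 mm deep, floor 34 mm above the table); axes as the shaker's.
- well_2 (a point): Centre of the floor of a pocket of the carrier plate (42 x 42 mm, 6 mm deep, floor 34 mm above the table); axes as the shaker's.
- well_3 (a point): Centre of the floor of a pocket of the carrier plate (42 x 42 mm, 6 mm deep, floor 34 mm above the table); axes as the shaker's.
- well_4 (a point): Centre of the floor of a pocket of the carrier plate (42 x 42 mm, 6 mm deep, floor 34 mm above the table); axes as the shaker's.
- well_5 (a point): Centre of the floor of a pocket of the carrier plate (42 x 42 mm, 6 mm deep, floor 34 mm above the table); axes as the shaker's.
- well_6 (a point): Centre of the floor of a pocket of the carrier plate (42 x 42 mm, 6 mm deep, floor 34 mm above the table); axes as the shaker's.
- pivot_stud (a point): On the axis of the pivot bolt, at the level of its shoulder's top (54 mm above the table), on which the strap rests. The bolt is 10 mm thick; a 24 mm wide head, 84 to 90 mm above the table, keeps the strap from coming off.
- lock_stud (a point): On the axis of the brass lock stud, at the level of its shoulder's top (54 mm above the table; shoulder 24 mm wide). The stud is 10 mm thick, tapers at the tip and stands 12 mm above this point.
- strap: Loose yellow steel strap, 240 x 40 x 5 mm, 0.16 kg, its 14 mm hole loose on the pivot bolt: it can turn, rise 25 mm, tilt. Origin on the underside at that hole; x along the strap to its free end, z up. Starts level and open, on the rest, towards the robot. Closed it points along the shaker's -y: about 92 to 100 degrees of swing, anticlockwise from above, its end raised 15 mm or more to pass over the stud.
- strap_slot (a point): Centre of the strap's slot, on its underside, 174 mm from the pivot hole's centre; the slot is 24 mm long (along the strap) and 14 mm wide, for the 10 mm stud. Closed, the strap lies on both shoulders, 4 mm above the nuts, covering their inner edges.
- strap_knob (a point): Top centre of the red round knob at the strap's free end (22 mm in diameter, 30 mm high): 204 mm from the pivot hole's centre, 35 mm above the strap's underside. Axes as the strap's.
- control_box: Fixed grey control box, 80 x 80 x 44 mm, origin at the table under its centre. The green key stands in the middle of its top. Position and yaw vary.
- key_top (a point): Top centre of the round green key cap (30 mm wide, 74 mm above the table at rest; collar below it at 47 mm). It goes straight down in two stages. First: 5 mm, 1 N rising to 3.5 N, then a stop (the first click). Nothing more moves until about 9 N; then the second: 5 mm more, rising to 13 N, to the hard stop. Springs back by itself.
- key_half (a joint): First stage of the green key, m: 0 released, 0.005 at the first click (and it stays there while pressed further).
- key_full (a joint): Second stage of the green key, m: 0 until about 9 N, 0.005 fully home.
- nut_1: Steel M20 hexagon nut, 0.06 kg, 30 mm across flats, 34 mm across corners, 16 mm high, lying flat. Origin at the centre of its underside; z is the thread axis; flats at +x and -x and every 60 degrees. It has no real bore: grip it from outside across flats. May be absent.
- nut_2: Steel M20 hexagon nut, 0.06 kg, 30 mm across flats, 34 mm across corners, 16 mm high, lying flat. Origin at the centre of its underside; z is the thread axis; flats at +x and -x and every 60 degrees. It has no real bore: grip it from outside across flats. May be absent.
- nut_3: Steel M20 hexagon nut, 0.06 kg, 30 mm across flats, 34 mm across corners, 16 mm high, lying flat. Origin at the centre of its underside; z is the thread axis; flats at +x and -x and every 60 degrees. It has no real bore: grip it from outside across flats. May be absent.
- nut_4: Steel M20 hexagon nut, 0.06 kg, 30 mm across flats, 34 mm across corners, 16 mm high, lying flat. Origin at the centre of its underside; z is the thread axis; flats at +x and -x and every 60 degrees. It has no real bore: grip it from outside across flats. May be absent.
- nut_5: Steel M20 hexagon nut, 0.06 kg, 30 mm across flats, 34 mm across corners, 16 mm high, lying flat. Origin at the centre of its underside; z is the thread axis; flats at +x and -x and every 60 degrees. It has no real bore: grip it from outside across flats. May be absent.
- tape_measure: Yellow tape measure, bystander, 36 x 80 x 63 mm; origin at the centre of its underside. Leave alone.
- marker: White marker pen, bystander, 15 x 134 x 15 mm; origin at the centre of the underside. Leave alone.

How it is judged:
By the outcome, as a careful person would: the job done as asked, in the order asked, and still so for the second after the job is handed in, with the robot touching nothing.
Of nut_1, nut_2, nut_3, nut_4, nut_5 only 4 to 5 are there at a start; the rules pass over those that are not, and their reading is None.
At some moment in a run one of nut_1, nut_2, nut_3, nut_4, nut_5 may be knocked a few centimetres aside while the robot is not near it.
Once in a run the grip may slacken for a moment while it holds something.
It also fails if it takes over 208 s, if anything falls off the work surface, if the arm or the gripper's body presses on something with over 40 N, if the wrist force passes 120 N, or if a joint passes its speed limit or range.

### The arm

A 7-joint arm with a two-finger parallel gripper is mounted at the origin on the work surface; the furniture and walls round the work are solid. World frame = base frame: x ahead of the robot, y to its left, z up, the work surface at z = 0. Lengths are in m, angles in rad, forces in N, time in s.
With the tool pointing down it reaches from about 0.4 to 0.85 m from the base axis. Payload 10.4 kg.
Tool frame: the origin (TCP) lies on the centre line of the jaws, within the pads' length; the fingertips stand 8 mm ahead of it and the grasp point (between the pads) lies 11 mm behind it (r.finger_overhang is the distance from the TCP to the fingertips, in m); z points along the fingers, y is the line along which they close (so a half turn about z gives the same grasp; the last joint's range is limited). The gripper opens to 87 mm and grips with 3 to 60 N. Pads are 19 mm wide; open, the fingers measure 117 mm over their backs; the gripper's body (75 mm by 190 mm) begins 51 mm behind the grasp point.
Start: joints at [1.303, 0.332, -0.065, 1.46, 0.022, 1.35, -0.088], TCP at [0.151, -0.606, 0.231] pointing down, gripper open.
Joint ranges: [-2.6, 2.6], [-0.5, 2.12], [-1.47, 1.34], [0.16, 2.42], [-1.27, 4.41], [0.06, 2.06], [-2.6, 2.6]. Speed limits (rad/s): [2.22, 2.22, 2.79, 2.79, 3.14, 3.14, 3.14].

### API

Orientations are given as a unit quaternion [x, y, z, w].
In Python, from bench import r, vision gives the robot as it stands.
- The arm moves only by the tool drive_tool, never from a script. Its argument "series" is a list of rows, each a list of 2 entries, a list of its own where there are three numbers: the shift along the world's x, y, z in cm, then the turn about the world's z in degrees. A call has exactly 10 rows; each row shifts and turns the commanded pose from where the row before left it; what a row does not reach is not made up. A row lasts 1/8 s, in which the tool goes at most 62.5 mm and 10.7 degrees, less where a joint would pass 70% of its speed; a pose out of reach is approached as far as the arm can. A call with a gripper value outside its range is refused whole. "hand" is the closure, from 0 (fully open) to 1 (shut), set as the call begins (left out, the last holds). The fingers move at their own pace and stop on an object; "newtons" is the grip in N (left out, the last holds). Time passes only in rows, so rows that do not move let the fingers close, or fill a call up. It gives the time, the measured TCP pose, the force, the opening and the grip force at its end, in the units of the state.
- r.read_state(): the state, without advancing time (a new reading comes with each control period).
- vision.camera(name): name is "scene" or "side" or "wrist"; returns a dict with "color" (384x512x3 uint8, red, green, blue), "intrinsics" (3x3 intrinsics, pixels), "R" (3x3) and "t" (3): a world point X has camera coordinates R X + t; the wrist camera has in their place "mount" (4x4, takes a point from camera to tool coordinates, whose origin is the TCP and whose axes are the flange's). Camera axes: x right, y down, z forward; pixel columns grow to the right and rows downward; lengths in m; the calibration is good to about 2 mm. A picture is of the moment at which its call begins: read the wrist's pose just before it. There is no depth.
- r.close_job(): hands the job in; it is judged then, once.
The state is a dict: "time": time; "joint_positions": joint angles; "joint_vel": joint speeds; "joint_torque": joint torques, N m; "ee_pos": TCP position; "eef_rot": TCP orientation; "ft_force": force on the tool from outside, world axes, zero at the start; "torque": the same for the moment, N m; "width": finger opening in m; "grip_force": force on a finger pad.
Only numpy, scipy, OpenCV 4.12 (cv2) and the standard library are available. Lean on these libraries where they do the work, as an engineer would, in place of code of your own. Each camera call takes 0.05 s, during which the arm holds its last target. There are 200 camera calls.

## Working session

There is one attempt and no reset: what is moved stays moved. The work goes in short steps, Python scripts to look and compute and a tool call to move; the robot and the scene stay as the last step left them, time stands still between calls to the robot, and variables do not carry over. Pictures are saved under pics/ and viewed, at most 14 in all, crops included, and the job is handed in when it is done.

Besides the shell and the picture viewer there is one more tool, called as name(argument=value, ...), one argument or row to a line, values as JSON. drive_tool: Moves the arm, as the interface text tells. Its arguments: {"type":"object","properties":{"series":{"type":"array"},"hand":{"type":"number"},"newtons":{"type":"number"}},"required":["series"]}

```bash
ls; mkdir -p pics; cat > h.py <<'E'
import numpy as np, cv2
from bench import r, vision
from scipy.spatial.transform import Rotation as Ro
def snap(name, fn, scale=1.5):
    s=r.read_state(); c=vision.camera(name)
    if name=='wrist':
        T=np.eye(4);T[:3,:3]=Ro.from_quat(s['eef_rot']).as_matrix();T[:3,3]=s['ee_pos']
        M=T@np.array(c['mount']); R=M[:3,:3].T; t=-R@M[:3,3]
    else: R=np.array(c['R']);t=np.array(c['t'])
    K=np.array(c['intrinsics'])
    np.savez('pics/'+fn+'.npz',K=K,R=R,t=t,color=c['color'])
    im=cv2.cvtColor(c['color'],cv2.COLOR_RGB2BGR)
    cv2.imwrite('pics/'+fn+'.png',cv2.resize(im,None,fx=scale,fy=scale,interpolation=cv2.INTER_CUBIC))
    return s
def ray(fn,u,v,z,scale=1.5):
    d=np.load('pics/'+fn+'.npz');u=(u+.5)/scale-.5;v=(v+.5)/scale-.5
    w=d['R'].T@(np.linalg.inv(d['K'])@[u,v,1]);o=-d['R'].T@d['t']
    return o+w*(z-o[2])/w[2]
def proj(fn,X,scale=1.5):
    d=np.load('pics/'+fn+'.npz');p=d['K']@(d['R']@np.array(X)+d['t']);return ((p[:2]/p[2]+.5)*scale-.5)
E
python3 -c "
from h import *
for n in ['scene','side','wrist']: s=snap(n,n+'0')
print(s)
for n in ['scene0','side0','wrist0']:
  d=np.load('pics/'+n+'.npz');print(n,d['K'].round(1).tolist(),(-d['R'].T@d['t']).round(3),d['R'].round(2).tolist())
"
```

```text
pics
{'time': 0.1, 'joint_positions': array([ 1.30340935,  0.3327885 , -0.06469303,  1.46084459,  0.02156715,
        1.34990193, -0.08852696]), 'joint_vel': array([ 0.00057931, -0.00157038,  0.00078801, -0.00357514, -0.00098996,
       -0.00108274,  0.0009247 ]), 'joint_torque': array([ 2.08323712e-03, -6.24542785e+01,  2.48686352e-02, -3.90715384e+01,
       -6.15247199e-02,  3.66190681e-02,  8.56269526e-05]), 'ee_pos': array([ 0.15139176, -0.6060445 ,  0.22985215]), 'eef_rot': array([ 9.92520401e-01,  1.22077286e-01, -8.95418066e-05, -6.17929702e-04]), 'ft_force': array([ 0.99024477, -0.0354431 ,  0.87919045]), 'torque': array([-0.05216589,  0.00211292,  0.00345577]), 'grip_force': 0.0, 'width': 0.08735705515505914}
scene0 [[415.6, 0.0, 257.0], [0.0, 415.6, 189.6], [0.0, 0.0, 1.0]] [-0.108 -0.632  0.585] [[0.6, -0.8, 0.01], [-0.42, -0.32, -0.85], [0.68, 0.5, -0.53]]
side0 [[434.1, 0.0, 247.0], [0.0, 434.1, 187.3], [0.0, 0.0, 1.0]] [0.038 0.706 0.552] [[-0.88, -0.48, 0.02], [-0.22, 0.37, -0.9], [0.42, -0.8, -0.43]]
wrist0 [[293.5, 0.0, 256.7], [0.0, 293.5, 194.9], [0.0, 0.0, 1.0]] [ 0.229 -0.587  0.385] [[0.24, -0.97, -0.0], [-0.93, -0.23, 0.29], [-0.28, -0.07, -0.96]]
```

View pics/scene0.png

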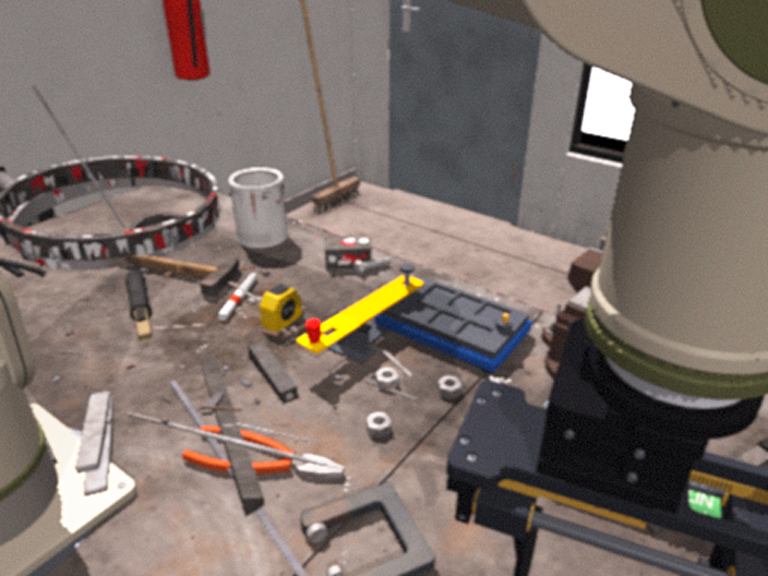

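View pics/side0.png

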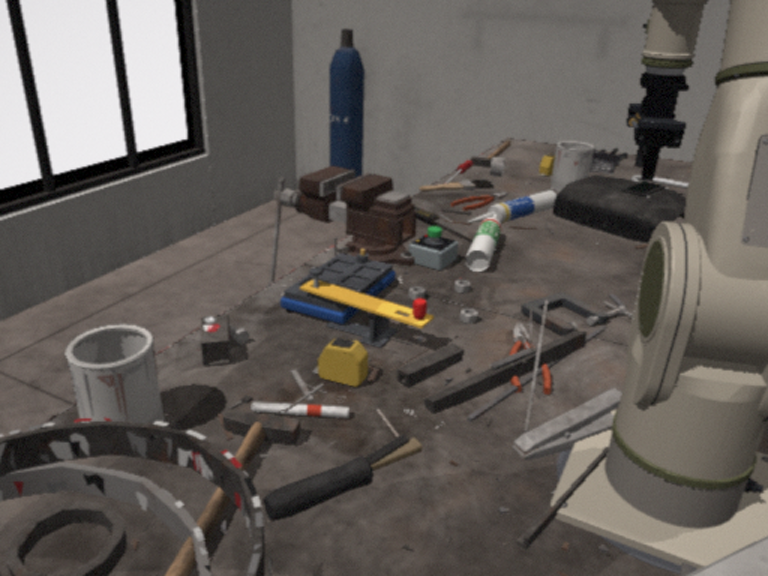

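The scene view shows the strap with its knob at (313,322), the pivot at (407,268), the stud at (505,318), and nuts at (387,378), (450,387) and (378,425). The side view shows the green key at (435,231), the stud at (363,252), the knob at (420,300), and nuts at (418,292), (462,286) and (470,316).

```bash
python3 -c "
from h import *
S=lambda *a:print('scene',a,ray('scene0',*a).round(3))
D=lambda *a:print('side',a,ray('side0',*a).round(3))
S(387,372,.016);S(450,381,.016);S(378,419,.016);S(497,380,.016);S(313,322,.089);S(407,266,.09);S(506,315,.066)
D(418,289,.016);D(462,282,.016);D(470,312,.016);D(420,300,.089);D(317,283,.09);D(363,249,.066);D(435,230,.074)
"
```

```text
scene (387, 372, 0.016) [ 0.444 -0.228  0.016]
scene (450, 381, 0.016) [ 0.481 -0.31   0.016]
scene (378, 419, 0.016) [ 0.362 -0.275  0.016]
scene (497, 380, 0.016) [ 0.522 -0.361  0.016]
scene (313, 322, 0.089) [ 0.397 -0.136  0.089]
scene (407, 266, 0.09) [ 0.6   -0.152  0.09 ]
scene (506, 315, 0.066) [ 0.604 -0.326  0.066]
side (418, 289, 0.016) [ 0.474 -0.308  0.016]
side (462, 282, 0.016) [ 0.414 -0.381  0.016]
side (470, 312, 0.016) [ 0.356 -0.272  0.016]
side (420, 300, 0.089) [ 0.395 -0.136  0.089]
side (317, 283, 0.09) [ 0.565 -0.103  0.09 ]
side (363, 249, 0.066) [ 0.599 -0.319  0.066]
side (435, 230, 0.074) [ 0.513 -0.47   0.074]
```

View pics/wrist0.png

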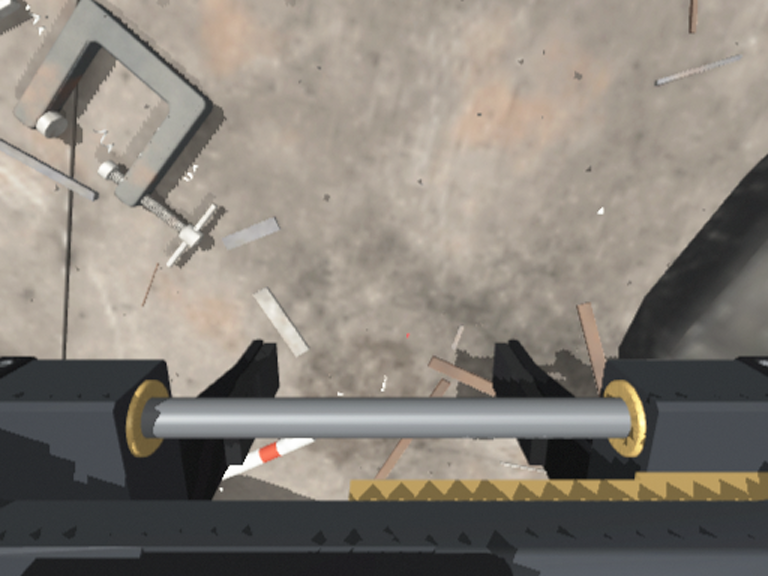

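This wrist view only shows clutter near the start pose, with no nuts. Positions so far, with both cameras agreeing:
- nuts near (0.36,-0.27), (0.48,-0.31), (0.414,-0.38) and (0.444,-0.228)
- knob (0.396,-0.136), stud (0.60,-0.32), key (0.513,-0.47)

Next I'll look from above.

drive_tool(
  series=[
    [[3,3.5,1.2],-1.4],
    [[3,3.5,1.2],-1.4],
    [[3,3.5,1.2],-1.4],
    [[3,3.5,1.2],-1.4],
    [[3,3.5,1.2],-1.4],
    [[3,3.5,1.2],-1.4],
    [[3,3.5,1.2],-1.4],
    [[3,3.5,0.6],-1.4],
    [[3,3.5,0],-1.4],
    [[0,0,0],-1.4],
  ],
  hand=0,
)

```text
time: 1.4
ee_pos: [0.4238, -0.2879, 0.3206]
eef_rot: [1.0, 0.003, 0.0, -0.0]
ft_force: [-0.7, -0.8, -0.3]
width: 0.0871
grip_force: 0.0
```

```bash
python3 -c "
from h import *
s=snap('wrist','wrist1');print(s['ee_pos'],s['eef_rot'],s['ft_force'],s['time'])"
```

```text
[ 0.42375058 -0.28793484  0.32056998] [ 9.99995302e-01  3.02372913e-03  3.09541436e-04 -3.95552578e-04] [-0.65646289 -0.79914235 -0.26526395] 1.4
```

View pics/wrist1.png

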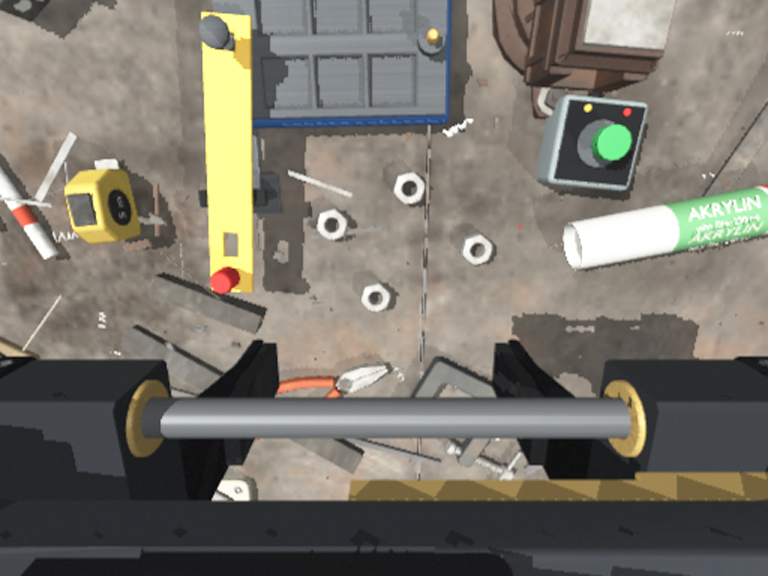

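Four nuts show, at (409,188), (332,223), (477,249) and (376,297). Also visible: the stud at (433,35), pivot (215,33), knob (224,281) and key (613,142). I'll enlarge a crop for the hex orientations and the plate.

```bash
python3 -c "
from h import *
im=cv2.cvtColor(np.load('pics/wrist1.npz')['color'],cv2.COLOR_RGB2BGR)
a=cv2.resize(im[110:210,205:335],None,fx=6,fy=6,interpolation=cv2.INTER_CUBIC)
cv2.imwrite('pics/c1.png',a)
W=lambda *a:print(a,ray('wrist1',*a).round(4))
W(409,188,.016);W(332,223,.016);W(477,249,.016);W(376,297,.016)
W(433,35,.066);W(215,33,.09);W(224,281,.089);W(613,142,.074);W(447,119,.04);W(257,119,.04)
"
```

```text
(409, 188, 0.016) [ 0.4773 -0.3113  0.016 ]
(332, 223, 0.016) [ 0.4413 -0.2319  0.016 ]
(477, 249, 0.016) [ 0.4147 -0.3847  0.016 ]
(376, 297, 0.016) [ 0.3608 -0.2777  0.016 ]
(433, 35, 0.066) [ 0.6036 -0.326   0.066 ]
(215, 33, 0.09) [ 0.5981 -0.154   0.09  ]
(224, 281, 0.089) [ 0.3978 -0.1408  0.089 ]
(613, 142, 0.074) [ 0.5203 -0.4839  0.074 ]
(447, 119, 0.04) [ 0.541  -0.3439  0.04  ]
(257, 119, 0.04) [ 0.54   -0.1681  0.04  ]
```

View pics/c1.png

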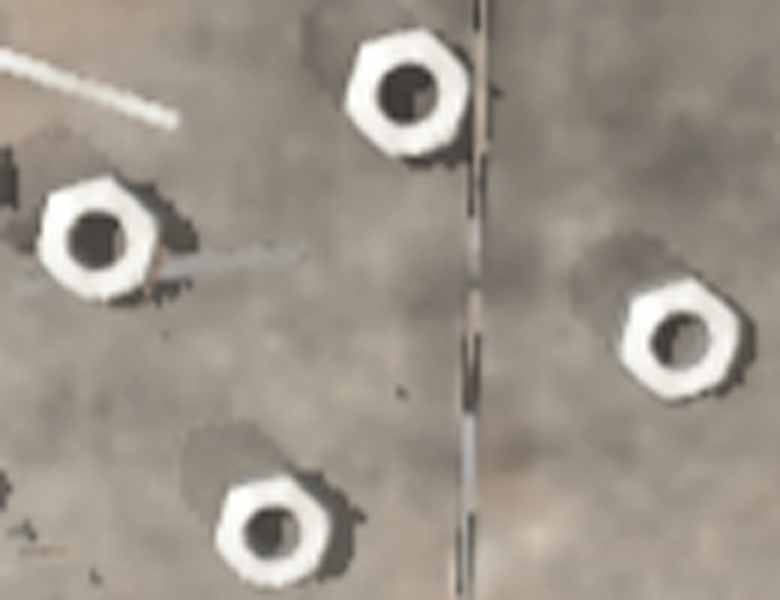

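The crop shows four clear hexagons, centred near (408,94), (98,238), (680,338) and (272,530). I'll fit their angles and centres with code.

```bash
cat >> h.py <<'E'
def hexfit(fn,u,v,z=.016,th=170,win=22):
    # u,v in native pixels; returns centre on plane z and flat-normal angle mod 60 about world z
    im=cv2.cvtColor(np.load('pics/'+fn+'.npz')['color'],cv2.COLOR_RGB2GRAY)
    u,v=int(u),int(v);x0,y0=max(u-win,0),max(v-win,0)
    w=cv2.resize(im[y0:v+win,x0:u+win],None,fx=4,fy=4,interpolation=cv2.INTER_CUBIC)
    cs,_=cv2.findContours((w>th).astype('uint8'),cv2.RETR_EXTERNAL,cv2.CHAIN_APPROX_NONE)
    c=max(cs,key=cv2.contourArea)[:,0].astype(float);c=(c+.5)/4-.5+[x0,y0]
    P=np.array([ray(fn,a,b,z,1)[:2] for a,b in c])
    Q=P.astype(np.float32)
    m=cv2.moments((Q*1e4).reshape(-1,1,2));ctr=np.array([m['m10'],m['m01']])/m['m00']/1e4
    d=P-ctr;ang=np.arctan2(d[:,1],d[:,0]);rr=np.hypot(*d.T)
    g=np.linspace(-np.pi,np.pi,360,endpoint=False);o=np.argsort(ang)
    rg=np.interp(g,ang[o],rr[o],period=2*np.pi)
    F=(rg*np.exp(-6j*g)).sum();corner=np.degrees(-np.angle(F)/6)
    return ctr.round(4),round((corner+30)%60,1),round(2*rg.min(),4),round(2*rg.max(),4)
E
python3 -c "
from h import *
for n,u,v in [('B',273,125.6),('D',221.3,149.6),('C',318.3,166.3),('A',250.3,198.3)]:
  for th in (160,190):print(n,th,hexfit('wrist1',u,v,th=th))
print(r.read_state()['joint_positions'])"
```

```text
B 160 (array([ 0.4774, -0.3109]), np.float64(14.1), np.float64(0.029), np.float64(0.0332))
B 190 (array([ 0.4774, -0.311 ]), np.float64(14.2), np.float64(0.0281), np.float64(0.0326))
D 160 (array([ 0.4396, -0.2308]), np.float64(17.0), np.float64(0.0282), np.float64(0.034))
D 190 (array([ 0.4398, -0.2308]), np.float64(17.2), np.float64(0.0279), np.float64(0.0323))
C 160 (array([ 0.4143, -0.3841]), np.float64(18.6), np.float64(0.0289), np.float64(0.0342))
C 190 (array([ 0.4142, -0.3843]), np.float64(19.4), np.float64(0.0277), np.float64(0.0328))
A 160 (array([ 0.3369, -0.2895]), np.float64(5.8), np.float64(0.0007), np.float64(0.1021))
A 190 (array([ 0.3601, -0.2764]), np.float64(15.0), np.float64(0.0277), np.float64(0.0323))
[ 0.85770044  0.06899288 -0.36229926  1.58983463  0.02451186  1.48756253
 -1.07516711]
```

Hex fits match the nominal size (28–29 × 33 mm). I'll grasp at tool yaw of about 104–109°, so the jaws close roughly along x and nuts don't crowd their neighbours. First is nut B.

drive_tool(
  series=[
    [[0.5,-0.2,-2],10.4],
    [[0.5,-0.2,-2],10.4],
    [[0.5,-0.2,-2],10.4],
    [[0.5,-0.2,-2],10.4],
    [[0.5,-0.2,-2],10.4],
    [[0.5,-0.2,-2],10.4],
    [[0.6,-0.3,-2],10.4],
    [[0.6,-0.3,-2],10.4],
    [[0.6,-0.3,-2],10.4],
    [[0.6,-0.2,-2],10.4],
  ],
  hand=0.36,
  newtons=30,
)

```text
time: 2.7
ee_pos: [0.4744, -0.3161, 0.1195]
eef_rot: [0.614, 0.789, -0.0, -0.0]
ft_force: [-0.1, 0.0, 0.0]
width: 0.0559
grip_force: 0.0
```

```bash
python3 -c "
from h import *
s=snap('wrist','wrist2');print(s['ee_pos'],Ro.from_quat(s['eef_rot']).as_matrix()[:,0],s['width'])
for n,p in [('B',[.4774,-.311,.016]),('D',[.4398,-.2308,.016]),('pocket',[.571,-.29,.04])]: print(n,proj('wrist2',p,1))"
```

```text
[ 0.47437869 -0.3160778   0.11954233] [-2.46215750e-01  9.69215044e-01 -5.37261699e-05] 0.05594379462527973
B [260.61396524 191.87030633]
D [240.95779291  91.58175326]
pocket [374.7467646  202.82631673]
```

View pics/wrist2.png

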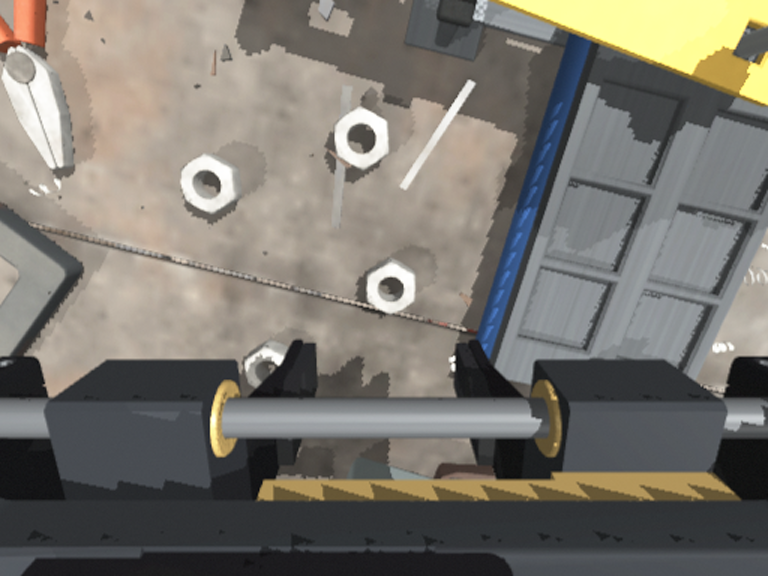

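The wrist view confirms B at (391,288), exactly where predicted, with D at (361,138), A at (207,183), C at (268,362) and the plate to the right. I'll descend onto B.

drive_tool(
  series=[
    [[0.3,0.5,-2],0],
    [[0,0,-2],0],
    [[0,0,-2],0],
    [[0,0,-2],0],
    [[0,0,-1],0],
    [[0,0,0],0],
    [[0,0,0],0],
    [[0,0,0],0],
    [[0,0,0],0],
    [[0,0,0],0],
  ],
)

```text
time: 4.0
ee_pos: [0.4786, -0.3095, 0.0308]
eef_rot: [0.615, 0.788, 0.0, 0.0]
ft_force: [-0.7, -0.3, -0.6]
width: 0.056
grip_force: 0.0
```

```bash
python3 -c "
from h import *
# pocket-corner picks (front row) on top face
for p in [(572,180),(635,205),(608,270),(540,256),(520,340),(592,350),(716,205),(477,350),(588,60)]: print(p,ray('wrist2',*p,.04).round(4))
print(r.read_state()['ee_pos'])
c=np.array([.601,-.243])
for yaw in (0,1,2):
  a=np.radians(yaw);R=np.array([[np.cos(a),-np.sin(a)],[np.sin(a),np.cos(a)]])
  print(yaw,[proj('wrist2',[*(c+R@np.array(q)),.04]).round(0) for q in [(-9,21),(-51,21),(-51,-21),(-9,-21),(-59,101),(-59,-101)] for q in [np.array(q)/1000]])"
```

```text
(572, 180) [ 0.5516 -0.225   0.04  ]
(635, 205) [ 0.5883 -0.2288  0.04  ]
(608, 270) [ 0.5881 -0.2651  0.04  ]
(540, 256) [ 0.5493 -0.2669  0.04  ]
(520, 340) [ 0.5551 -0.3163  0.04  ]
(592, 350) [ 0.5976 -0.3119  0.04  ]
(716, 205) [ 0.6296 -0.2183  0.04  ]
(477, 350) [ 0.533  -0.3283  0.04  ]
(588, 60) [ 0.5387 -0.1705  0.04  ]
[ 0.47859218 -0.30948889  0.03080418]
0 [array([647., 194.]), array([571., 173.]), array([543., 251.]), array([615., 270.]), array([618.,  -4.]), array([484., 377.])]
1 [array([646., 194.]), array([570., 175.]), array([543., 253.]), array([616., 270.]), array([613.,  -3.]), array([486., 379.])]
2 [array([645., 194.]), array([569., 177.]), array([543., 255.]), array([616., 271.]), array([609.,  -1.]), array([488., 381.])]
```

drive_tool(
  series=[
    [[-0.1,-0.1,-0.7],0],
    [[0,0,-0.7],0],
    [[0,0,0],0],
    [[0,0,0],0],
    [[0,0,0],0],
    [[0,0,0],0],
    [[0,0,0],0],
    [[0,0,0],0],
    [[0,0,0],0],
    [[0,0,0],0],
  ],
)

```text
time: 5.25
ee_pos: [0.4775, -0.3104, 0.0166]
eef_rot: [0.615, 0.788, 0.0, 0.0]
ft_force: [-0.0, 0.3, 0.1]
width: 0.0554
grip_force: 0.0
```

drive_tool(
  series=[
    [[0,0,0],0],
    [[0,0,0],0],
    [[0,0,0],0],
    [[0,0,0],0],
    [[0,0,0],0],
    [[0,0,0],0],
    [[0,0,1],0],
    [[0,0,2],0],
    [[0,0,3],0],
    [[0,0,3],0],
  ],
  hand=0.8,
  newtons=30,
)

```text
time: 6.5
ee_pos: [0.4778, -0.3104, 0.109]
eef_rot: [0.615, 0.788, 0.0, 0.001]
ft_force: [0.3, 0.3, -1.0]
width: 0.0293
grip_force: 30.0
```

drive_tool(
  series=[
    [[2,0.3,0.2],-1.6],
    [[2,0.3,0],-1.6],
    [[2,0.3,0],-1.6],
    [[2,0.2,0],-1.6],
    [[2,0.2,0],-1.6],
    [[2,0.2,0],-1.6],
    [[2,0.2,0],-1.6],
    [[1.4,0.2,0],-1.6],
    [[0,0,0],0],
    [[0,0,0],0],
  ],
)

```text
time: 7.75
ee_pos: [0.6309, -0.2918, 0.1089]
eef_rot: [0.699, 0.715, -0.0, 0.0]
ft_force: [-0.0, -0.6, -0.2]
width: 0.0294
grip_force: 30.0
```

```bash
python3 -c "
from h import *
s=snap('wrist','wrist3');print(s['ee_pos'],Ro.from_quat(s['eef_rot']).as_matrix()[:,0],s['width'])
d=np.load('pics/wrist3.npz');im=cv2.imread('pics/wrist3.png')
c=np.array([.601,-.244]);a=np.radians(1.5);R=np.array([[np.cos(a),-np.sin(a)],[np.sin(a),np.cos(a)]])
for x in (-30,30):
  for y in (-48,0,48):
    q=np.array([proj('wrist3',[*(c+R@(np.array([x+i,y+j])/1e3)),.04]) for i,j in [(-21,-21),(21,-21),(21,21),(-21,21)]])
    cv2.polylines(im,[q.astype(np.int32).reshape(-1,1,2)],True,(0,0,255),1)
cv2.imwrite('pics/w3o.png',im)"
```

```text
[ 0.63093224 -0.29176204  0.10885721] [-2.14437882e-02  9.99770026e-01 -2.44993776e-04] 0.029360353771615715
```

View pics/w3o.png

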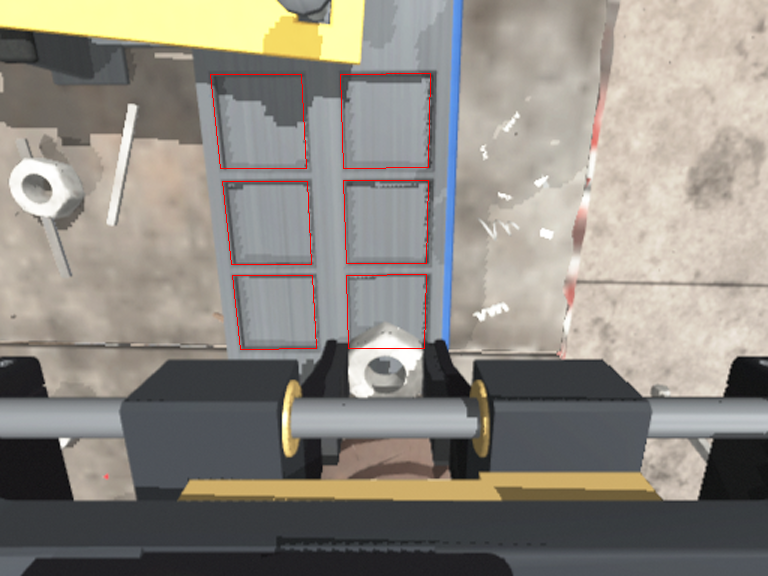

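The red outlines (shaker centre (0.601,-0.244), yaw 1.5°) sit right on the pockets. The nut is held at (387,372), just above pocket (+30,-48). I'll lower and release it.

drive_tool(
  series=[
    [[0.1,0.1,-1.5],0],
    [[0,0,-1.5],0],
    [[0,0,-1.2],0],
    [[0,0,-0.8],0],
    [[0,0,-0.5],0],
    [[0,0,-0.3],0],
    [[0,0,0],0],
    [[0,0,0],0],
    [[0,0,0],0],
    [[0,0,0],0],
  ],
)

```text
time: 9.05
ee_pos: [0.6326, -0.2904, 0.0507]
eef_rot: [0.7, 0.715, 0.0, 0.0]
ft_force: [-1.0, -0.1, -0.2]
width: 0.0293
grip_force: 30.0
```

drive_tool(
  series=[
    [[0,0,0],0],
    [[0,0,0],0],
    [[0,0,0],0],
    [[0,0,0],0],
    [[0,0,1],0],
    [[0,0,2],0],
    [[0,0,3],0],
    [[-2,0,3],0],
    [[-3,0,1],0],
    [[-3,0,0],0],
  ],
  hand=0.5,
)

```text
time: 10.3
ee_pos: [0.5527, -0.2906, 0.1536]
eef_rot: [0.699, 0.715, 0.001, 0.002]
ft_force: [-0.5, 0.7, -0.5]
width: 0.0435
grip_force: 0.0
```

```bash
python3 -c "
from h import *
s=snap('wrist','wrist4');print(s['ee_pos'],Ro.from_quat(s['eef_rot']).as_matrix()[:,0],s['width'])
for n,p in [('D',[.4398,-.2308]),('C',[.4142,-.3843]),('A',[.3601,-.2764]),('B',[.632,-.291])]:
  z=.05 if n=='B' else .016
  u,v=proj('wrist4',[*p,z],1);print(n,u,v)
  if 0<u<511 and 0<v<240:
    try:print(hexfit('wrist4',u,v,z,180,30))
    except Exception as e:print(e)
"
```

```text
[ 0.55272762 -0.29059621  0.15360085] [-0.0216053   0.99976463 -0.00197494] 0.043466921439565175
D 140.55344557050887 124.80181202296649
(array([ 0.4424, -0.2237]), np.float64(39.3), np.float64(0.0009), np.float64(0.0319))
C 130.34768681264012 264.79715330064016
A 65.7916927495792 169.27097371305408
(array([ 0.3592, -0.2751]), np.float64(4.8), np.float64(0.0141), np.float64(0.0324))
B 341.16941451464584 198.2466430346318
(array([ 0.6332, -0.2886]), np.float64(58.7), np.float64(0.0124), np.float64(0.0334))
```

drive_tool(
  series=[
    [[-1.4,0.75,-0.4],2],
    [[-1.4,0.75,-0.4],2],
    [[-1.4,0.75,-0.4],2],
    [[-1.4,0.75,-0.4],2],
    [[-1.4,0.75,-0.4],2],
    [[-1.4,0.75,-0.4],2],
    [[-1.4,0.75,-0.5],2],
    [[-1.4,0.75,-0.5],1.6],
    [[0,0,0],0],
    [[0,0,0],0],
  ],
  hand=0.36,
)

```text
time: 11.6
ee_pos: [0.4415, -0.2308, 0.1177]
eef_rot: [0.596, 0.803, 0.0, 0.001]
ft_force: [1.3, 0.1, 0.4]
width: 0.0557
grip_force: 0.0
```

```bash
cat > look.py <<'E'
import sys
from h import *
fn=sys.argv[1];s=snap('wrist',fn);ax=Ro.from_quat(s['eef_rot']).as_matrix()[:,0]
print(s['ee_pos'].round(4),'yaw',round(np.degrees(np.arctan2(ax[1],ax[0])),1),s['width'].round(4))
for a in sys.argv[2:]:
    x,y,z=map(float,a.split(','));u,v=proj(fn,[x,y,z],1);print(a,(u,v))
    for th in (150,170,190):
        try:print(th,*hexfit(fn,u,v,z,th,34))
        except Exception as e:print(e)
E
python3 look.py wrist5 .4398,-.2308,.016
```

```text
Traceback (most recent call last):
  File "look.py", line 4, in <module>
    print(s['ee_pos'].round(4),'yaw',round(np.degrees(np.arctan2(ax[1],ax[0])),1),s['width'].round(4))
                                                                                  ^^^^^^^^^^^^^^^^
AttributeError: 'float' object has no attribute 'round'
```

```bash
sed -i "s/s\['width'\].round(4)/s['width']/" look.py; python3 look.py wrist5 .4398,-.2308,.016
```

```text
[ 0.4414 -0.2308  0.1174] yaw 106.8 0.055938437477097036
.4398,-.2308,.016 (np.float64(254.154641271785), np.float64(196.26619945447783))
150 [ 0.4397 -0.2312] 17.8 0.0286 0.0329
170 [ 0.4397 -0.2312] 17.7 0.028 0.0323
190 [ 0.4397 -0.2311] 17.2 0.0274 0.0315
```

drive_tool(
  series=[
    [[-0.2,0,-2],0.8],
    [[0,0,-2],0],
    [[0,0,-2],0],
    [[0,0,-2],0],
    [[0,0,-1.1],0],
    [[0,0,-0.6],0],
    [[0,0,-0.4],0],
    [[0,0,0],0],
    [[0,0,0],0],
    [[0,0,0],0],
  ],
)

```text
time: 12.95
ee_pos: [0.4387, -0.2305, 0.0159]
eef_rot: [0.59, 0.807, 0.0, 0.0]
ft_force: [0.3, 0.0, 1.1]
width: 0.0556
grip_force: 0.0
```

drive_tool(
  series=[
    [[0,0,0],0],
    [[0,0,0],0],
    [[0,0,0],0],
    [[0,0,0],0],
    [[0,0,0],0],
    [[0,0,0],0],
    [[0,0,1],0],
    [[0,0,2],0],
    [[0,0,3],0],
    [[0,0,3],0],
  ],
  hand=0.8,
)

```text
time: 14.2
ee_pos: [0.4385, -0.2302, 0.107]
eef_rot: [0.59, 0.807, 0.0, 0.0]
ft_force: [0.3, 0.2, -0.5]
width: 0.0293
grip_force: 30.0
```

drive_tool(
  series=[
    [[2.4,-0.2,0.1],-2],
    [[2.4,-0.2,0],-2],
    [[2.4,-0.2,0],-2],
    [[2.4,-0.2,0],-2],
    [[2.4,-0.1,0],-2],
    [[2.4,-0.1,0],-2],
    [[2.4,-0.1,0],-2],
    [[2.4,-0.2,0],-2],
    [[0,0,0],0],
    [[0,0,0],0],
  ],
)

```text
time: 15.45
ee_pos: [0.63, -0.2434, 0.1067]
eef_rot: [0.697, 0.717, -0.0, -0.0]
ft_force: [0.0, -0.1, -0.4]
width: 0.0292
grip_force: 30.0
```

```bash
python3 look.py wrist6
```

```text
[ 0.63   -0.2434  0.1067] yaw 91.7 0.029249096798879
```

drive_tool(
  series=[
    [[0.1,0,-1.5],0],
    [[0,0,-1.5],0],
    [[0,0,-1.2],0],
    [[0,0,-0.7],0],
    [[0,0,-0.5],0],
    [[0,0,-0.2],0],
    [[0,0,0],0],
    [[0,0,0],0],
    [[0,0,0],0],
    [[0,0,0],0],
  ],
)

```text
time: 16.75
ee_pos: [0.6316, -0.2434, 0.0507]
eef_rot: [0.697, 0.717, 0.0, 0.0]
ft_force: [1.0, -0.2, -0.4]
width: 0.0293
grip_force: 30.0
```

drive_tool(
  series=[
    [[0,0,0],0],
    [[0,0,0],0],
    [[0,0,0],0],
    [[0,0,0],0],
    [[0,0,1],0],
    [[0,0,2],0],
    [[0,0,3],0],
    [[-3,-2,3],0],
    [[-4,-3,1],0],
    [[-4,-3,0],0],
  ],
  hand=0.5,
)

```text
time: 18.0
ee_pos: [0.5214, -0.3245, 0.1536]
eef_rot: [0.697, 0.717, 0.0, 0.002]
ft_force: [0.8, -0.6, -0.0]
width: 0.0434
grip_force: 0.0
```

```bash
python3 look.py wrist7 .4142,-.3843,.016
```

```text
[ 0.5214 -0.3245  0.1536] yaw 91.7 0.04335628978520477
.4142,-.3843,.016 (np.float64(155.61292532506), np.float64(236.92341128697768))
150 [ 0.4158 -0.3703] 10.5 0.0325 0.1081
170 [ 0.4078 -0.3644] 54.2 0.0123 0.0929
190 [ 0.4156 -0.3762] 59.6 0.0028 0.0393
```

View pics/wrist7.png

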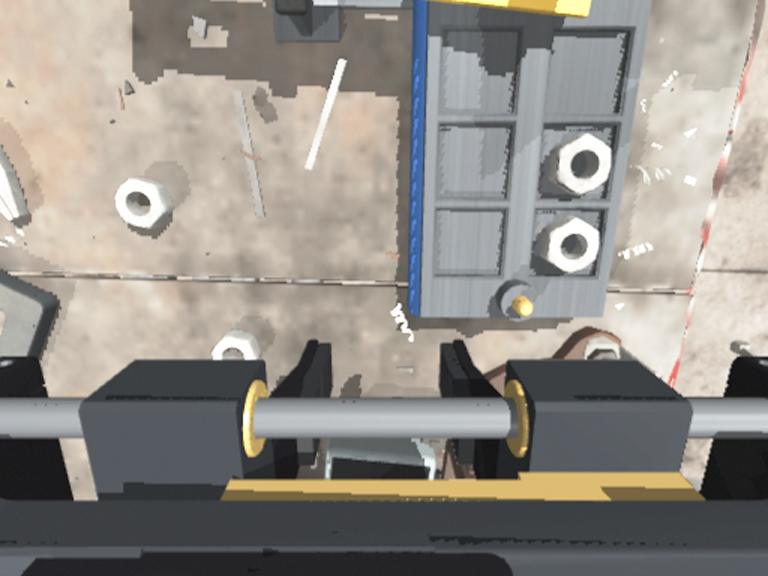

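Both placed nuts lie flat in their pockets, at (583,165) and (572,243). A remains at (143,203) and C at (236,350). C is next.

drive_tool(
  series=[
    [[-1.3,-0.75,-0.4],2.2],
    [[-1.3,-0.75,-0.4],2.2],
    [[-1.3,-0.75,-0.4],2.2],
    [[-1.3,-0.75,-0.4],2.2],
    [[-1.3,-0.75,-0.4],2.2],
    [[-1.4,-0.75,-0.4],2.2],
    [[-1.4,-0.75,-0.5],2.2],
    [[-1.4,-0.75,-0.5],2.0],
    [[0,0,0],0],
    [[0,0,0],0],
  ],
  hand=0.36,
)

```text
time: 19.3
ee_pos: [0.4156, -0.3831, 0.1176]
eef_rot: [0.581, 0.814, 0.0, 0.001]
ft_force: [0.3, -0.5, 0.9]
width: 0.0556
grip_force: 0.0
```

```bash
python3 look.py wrist8 .4142,-.3843,.016
```

```text
[ 0.4156 -0.3831  0.1176] yaw 109.0 0.05560907592908068
.4142,-.3843,.016 (np.float64(254.00880208619475), np.float64(197.41797074759674))
150 [ 0.4134 -0.385 ] 53.0 0.0575 0.0915
170 [ 0.4072 -0.3888] 40.5 0.0165 0.084
190 [ 0.4142 -0.3843] 18.4 0.0289 0.0352
```

drive_tool(
  series=[
    [[-0.1,-0.1,-2],0],
    [[0,0,-2],0],
    [[0,0,-2],0],
    [[0,0,-2],0],
    [[0,0,-1.1],0],
    [[0,0,-0.6],0],
    [[0,0,-0.4],0],
    [[0,0,0],0],
    [[0,0,0],0],
    [[0,0,0],0],
  ],
)

```text
time: 20.6
ee_pos: [0.4137, -0.3846, 0.016]
eef_rot: [0.581, 0.814, -0.0, 0.0]
ft_force: [0.0, 0.4, 0.3]
width: 0.0558
grip_force: 0.0
```

drive_tool(
  series=[
    [[0,0,0],0],
    [[0,0,0],0],
    [[0,0,0],0],
    [[0,0,0],0],
    [[0,0,0],0],
    [[0,0,0],0],
    [[0,0,1],0],
    [[0,0,2],0],
    [[0,0,3],0],
    [[0,0,3],0],
  ],
  hand=0.8,
)

```text
time: 21.85
ee_pos: [0.4138, -0.3844, 0.108]
eef_rot: [0.58, 0.814, -0.0, 0.001]
ft_force: [0.4, -0.2, -0.9]
width: 0.029
grip_force: 30.0
```

drive_tool(
  series=[
    [[2,1.1,0],-2.2],
    [[2,1.1,0],-2.2],
    [[2,1.1,0],-2.2],
    [[2,1.2,0],-2.2],
    [[2,1.2,0],-2.2],
    [[2,1.2,0],-2.2],
    [[2,1.2,0],-2.2],
    [[1.9,1.1,0],-2.1],
    [[0,0,0],0],
    [[0,0,0],0],
  ],
)

```text
time: 23.1
ee_pos: [0.572, -0.2932, 0.1063]
eef_rot: [0.698, 0.716, -0.0, 0.0]
ft_force: [-0.0, -0.4, -1.0]
width: 0.0294
grip_force: 30.0
```

```bash
python3 look.py wrist9
```

```text
[ 0.572  -0.2932  0.1063] yaw 91.5 0.029357197043498737
```

drive_tool(
  series=[
    [[0,0,-1.5],0],
    [[0,0,-1.5],0],
    [[0,0,-1.2],0],
    [[0,0,-0.7],0],
    [[0,0,-0.5],0],
    [[0,0,-0.2],0],
    [[0,0,0],0],
    [[0,0,0],0],
    [[0,0,0],0],
    [[0,0,0],0],
  ],
)

```text
time: 24.4
ee_pos: [0.5725, -0.2924, 0.0496]
eef_rot: [0.698, 0.716, 0.0, 0.0]
ft_force: [-0.7, 0.2, 0.2]
width: 0.0289
grip_force: 30.0
```

drive_tool(
  series=[
    [[0,0,0],0],
    [[0,0,0],0],
    [[0,0,0],0],
    [[0,0,0],0],
    [[0,0,1],0],
    [[0,0,2],0],
    [[0,0,3],0],
    [[-3,0,2],1.5],
    [[-4,0.3,1],2],
    [[-4,0.3,0],2],
  ],
  hand=0.45,
)

```text
time: 25.65
ee_pos: [0.4623, -0.2866, 0.1421]
eef_rot: [0.662, 0.75, 0.0, 0.002]
ft_force: [0.4, -0.1, -0.4]
width: 0.0478
grip_force: 0.0
```

drive_tool(
  series=[
    [[-3.4,0.3,-1],3],
    [[-3.4,0.3,-1],3],
    [[-3.4,0.3,-1],2],
    [[0,0,0],0],
    [[0,0,0],0],
    [[0,0,0],0],
    [[0,0,0],0],
    [[0,0,0],0],
    [[0,0,0],0],
    [[0,0,0],0],
  ],
  hand=0.36,
)

```text
time: 26.9
ee_pos: [0.3605, -0.2773, 0.1095]
eef_rot: [0.609, 0.794, 0.0, -0.0]
ft_force: [-0.9, 0.5, 0.1]
width: 0.0557
grip_force: 0.0
```

```bash
python3 look.py wrist10 .3601,-.2764,.016
```

```text
[ 0.3605 -0.2773  0.1095] yaw 105.0 0.05567238438316489
.3601,-.2764,.016 (np.float64(255.73611084064373), np.float64(198.40438586436645))
150 [ 0.3602 -0.2768] 15.5 0.0284 0.0334
170 [ 0.3602 -0.2769] 15.2 0.0279 0.0323
190 [ 0.3602 -0.2768] 14.8 0.027 0.0316
```

drive_tool(
  series=[
    [[0,0,-2],0],
    [[0,0,-2],0],
    [[0,0,-2],0],
    [[0,0,-1.5],0],
    [[0,0,-1],0],
    [[0,0,-0.5],0],
    [[0,0,-0.3],0],
    [[0,0,0],0],
    [[0,0,0],0],
    [[0,0,0],0],
  ],
)

```text
time: 28.2
ee_pos: [0.3606, -0.2775, 0.0168]
eef_rot: [0.609, 0.793, -0.0, 0.0]
ft_force: [0.3, 0.3, -0.2]
width: 0.0561
grip_force: 0.0
```

drive_tool(
  series=[
    [[0,0,0],0],
    [[0,0,0],0],
    [[0,0,0],0],
    [[0,0,0],0],
    [[0,0,0],0],
    [[0,0,0],0],
    [[0,0,1],0],
    [[0,0,2],0],
    [[0,0,3],0],
    [[0,0,3],0],
  ],
  hand=0.8,
)

```text
time: 29.45
ee_pos: [0.3605, -0.2772, 0.108]
eef_rot: [0.608, 0.794, 0.0, 0.0]
ft_force: [-0.0, 0.1, -0.8]
width: 0.029
grip_force: 30.0
```

drive_tool(
  series=[
    [[3,0.4,0],-1.9],
    [[3,0.4,0],-1.9],
    [[3,0.5,0],-1.9],
    [[3,0.5,0],-1.9],
    [[3,0.5,0],-1.9],
    [[3,0.4,0],-1.9],
    [[3,0.4,0],-1.9],
    [[0,0,0],0],
    [[0,0,0],0],
    [[0,0,0],0],
  ],
)

```text
time: 30.7
ee_pos: [0.5697, -0.247, 0.1068]
eef_rot: [0.697, 0.717, -0.0, 0.0]
ft_force: [-0.3, -0.6, -0.9]
width: 0.0288
grip_force: 30.0
```

```bash
python3 look.py wrist11
```

```text
[ 0.5697 -0.247   0.1068] yaw 91.7 0.02876920092617326
```

drive_tool(
  series=[
    [[0.1,0.2,-1.5],0],
    [[0,0,-1.5],0],
    [[0,0,-1.2],0],
    [[0,0,-0.7],0],
    [[0,0,-0.5],0],
    [[0,0,-0.2],0],
    [[0,0,0],0],
    [[0,0,0],0],
    [[0,0,0],0],
    [[0,0,0],0],
  ],
)

```text
time: 32.0
ee_pos: [0.5716, -0.2444, 0.0507]
eef_rot: [0.696, 0.718, 0.0, 0.0]
ft_force: [0.6, -0.5, 0.2]
width: 0.0289
grip_force: 30.0
```

drive_tool(
  series=[
    [[0,0,0],0],
    [[0,0,0],0],
    [[0,0,0],0],
    [[0,0,0],0],
    [[0,0,1],0],
    [[0,0,2],0],
    [[0,0,3],0],
    [[-2,-1,4],0],
    [[-3,-1,4],0],
    [[-3,-1,4],0],
  ],
  hand=0.45,
)

```text
time: 33.25
ee_pos: [0.4908, -0.2744, 0.2335]
eef_rot: [0.696, 0.718, 0.0, 0.001]
ft_force: [0.9, -0.6, 0.6]
width: 0.0475
grip_force: 0.0
```

drive_tool(
  series=[
    [[-2,-0.5,2],-10],
    [[-2,-0.5,2],-10],
    [[-2,-0.5,2],-10],
    [[-1,0,0],-10],
    [[0,0,0],-10],
    [[0,0,0],-10],
    [[0,0,0],-10],
    [[0,0,0],-10],
    [[0,0,0],-10],
    [[0,0,0],0],
  ],
)

```text
time: 34.5
ee_pos: [0.4217, -0.2891, 0.292]
eef_rot: [1.0, 0.016, 0.001, 0.001]
ft_force: [-0.5, -0.5, -0.1]
width: 0.048
grip_force: 0.0
```

```bash
python3 look.py wrist12; python3 -c "
from h import *
snap('scene','scene1');snap('side','side1')
c=np.array([.601,-.244]);a=np.radians(1.5);R=np.array([[np.cos(a),-np.sin(a)],[np.sin(a),np.cos(a)]])
print(c+R@[0,.092],c+R@[0,-.082])
im=[cv2.cvtColor(np.load(f'pics/{n}.npz')['color'],cv2.COLOR_RGB2BGR) for n in('wrist12','scene1')]
o=cv2.resize(im[0],(800,600))
cv2.imwrite('pics/v12.png',o)"
```

```text
[ 0.4217 -0.2891  0.292 ] yaw 1.8 0.04803263218779854
[ 0.59859172 -0.15203153] [ 0.60314651 -0.3259719 ]
```

View pics/wrist12.png

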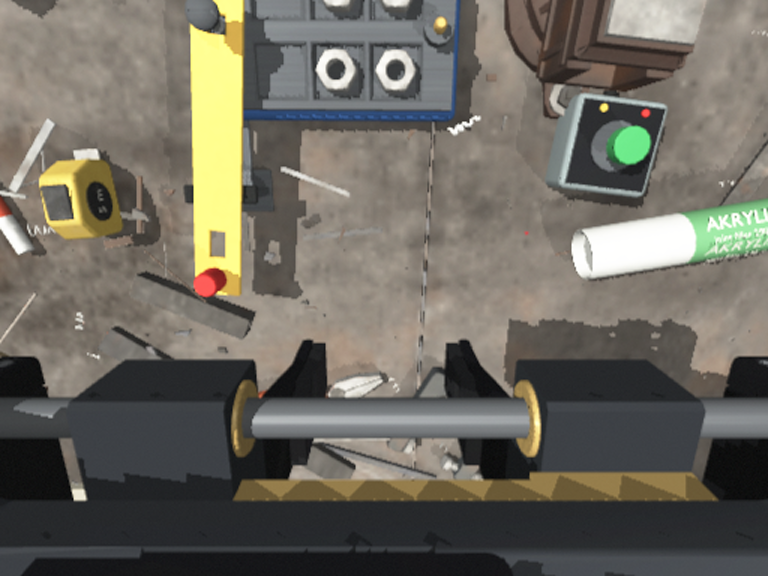

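Four nuts are in: (336,70) and (396,70), with two more at the top edge. No nut is left in this view. I'll check the scene and side views for a fifth and refine the knob.

```bash
python3 -c "
from h import *
a,b=[cv2.cvtColor(np.load(f'pics/{n}.npz')['color'],cv2.COLOR_RGB2BGR) for n in('scene1','side1')]
cv2.imwrite('pics/ss.png',cv2.resize(np.vstack([a[110:],b[95:]]),None,fx=1.06,fy=1.06))
print('knob',ray('wrist12',209,283,.089).round(4),'key',ray('wrist12',631,145,.074).round(4), 'slot',ray('wrist12',217,243,.059).round(4))
# knob base edge: strap end corners
print(ray('wrist12',196,294,.059),ray('wrist12',240,293,.059))
p=np.array([.5986,-.152]);k=ray('wrist12',209,283,.089)[:2];print(np.linalg.norm(k-p),np.degrees(np.arctan2(*(k-p)[::-1])))"
```

```text
knob [ 0.3981 -0.141   0.089 ] key [ 0.5201 -0.4841  0.074 ] slot [ 0.4268 -0.1391  0.059 ]
[ 0.37862714 -0.11604636  0.059     ] [ 0.38085891 -0.15661516  0.059     ]
0.20075040053070464 176.87047344763835
```

View pics/ss.png

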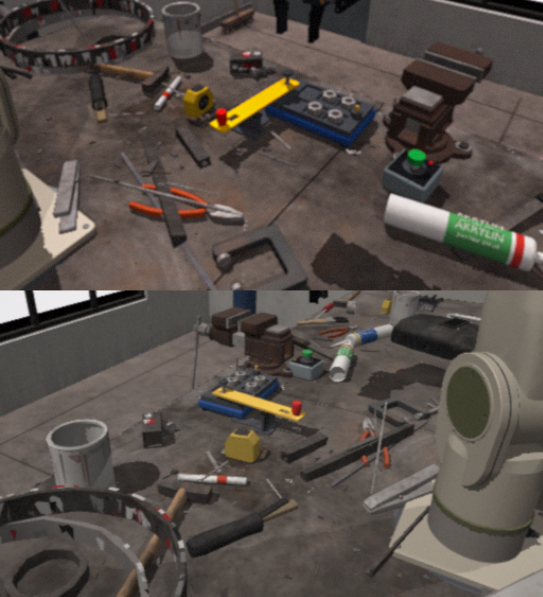

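No fifth nut is visible in either view, so there are four. Strap: pivot (0.5986,-0.152), angle about 175.8°, so the knob is at about (0.395,-0.137) and the swing to closed (271.5°) is about 95.7°. I'll check the vise clearance and print the arc.

```bash
python3 -c "
from h import *
for z in (0,.05,.1,.15): print(z,ray('wrist12',507,30,z).round(3),ray('wrist12',545,80,z).round(3),'side jaw',ray('side1',268/1.06*1.5,(358-310+0)/1.06*1.5+0,z).round(3))
p=np.array([.5986,-.152])
for rad in(.2005,):
  q=None
  for a in np.linspace(175.8,271.5,13):
    k=p+rad*np.array([np.cos(np.radians(a)),np.sin(np.radians(a))]);print(round(a,1),k.round(4),None if q is None else ((k-q)*100).round(2));q=k
"
```

```text
0 [ 0.618 -0.393  0.   ] [ 0.578 -0.433  0.   ] side jaw [ 2.05  -3.141  0.   ]
0.05 [ 0.605 -0.381  0.05 ] [ 0.57  -0.416  0.05 ] side jaw [ 1.868 -2.793  0.05 ]
0.1 [ 0.592 -0.369  0.1  ] [ 0.561 -0.4    0.1  ] side jaw [ 1.686 -2.444  0.1  ]
0.15 [ 0.579 -0.357  0.15 ] [ 0.552 -0.384  0.15 ] side jaw [ 1.503 -2.095  0.15 ]
175.8 [ 0.3986 -0.1373] None
183.8 [ 0.3985 -0.1652] [-0.01 -2.79]
191.8 [ 0.4023 -0.1928] [ 0.38 -2.76]
199.7 [ 0.4099 -0.2197] [ 0.76 -2.68]
207.7 [ 0.4211 -0.2452] [ 1.12 -2.55]
215.7 [ 0.4357 -0.2689] [ 1.46 -2.37]
223.6 [ 0.4535 -0.2904] [ 1.78 -2.15]
231.6 [ 0.4741 -0.3092] [ 2.06 -1.88]
239.6 [ 0.4971 -0.3249] [ 2.3  -1.57]
247.6 [ 0.5221 -0.3373] [ 2.5  -1.24]
255.6 [ 0.5486 -0.3462] [ 2.65 -0.88]
263.5 [ 0.576  -0.3512] [ 2.74 -0.51]
271.5 [ 0.6038 -0.3524] [ 2.79 -0.12]
```

drive_tool(
  series=[
    [[-0.4,2.2,-2],-0.6],
    [[-0.4,2.2,-2],-0.6],
    [[-0.4,2.2,-2],-0.6],
    [[-0.4,2.2,-2],-0.6],
    [[-0.4,2.2,-2],-0.6],
    [[-0.4,2.2,-2],-0.6],
    [[-0.3,2.0,-1.8],-0.6],
    [[0,0,0],-0.6],
    [[0,0,0],-0.6],
    [[0,0,0],-0.6],
  ],
  hand=0.4,
)

```text
time: 35.9
ee_pos: [0.395, -0.1383, 0.1533]
eef_rot: [0.999, -0.038, 0.001, 0.0]
ft_force: [0.3, 0.1, 0.1]
width: 0.0523
grip_force: 0.0
```

```bash
python3 look.py wrist13; python3 -c "
from h import *
print(proj('wrist13',[.395,-.137,.089]))"
```

```text
[ 0.395  -0.1383  0.1533] yaw -4.3 0.05227645044064107
[383.18321549 317.86440831]
```

View pics/wrist13.png

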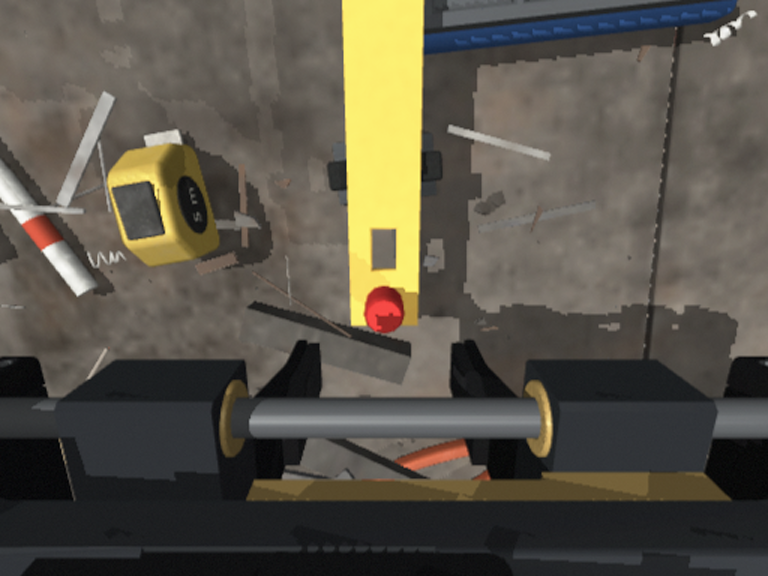

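The knob top is centred at (384,318), matching the prediction of (383,318). Before the swing I'll get the vise's height and edge near the closed position.

```bash
python3 -c "
from h import *
a=cv2.cvtColor(np.load('pics/scene1.npz')['color'],cv2.COLOR_RGB2BGR)[140:270,300:480]
b=cv2.cvtColor(np.load('pics/wrist12.npz')['color'],cv2.COLOR_RGB2BGR)[0:130,300:480]
cv2.imwrite('pics/vise.png',cv2.resize(np.hstack([a,b]),None,fx=2.2,fy=2.2,interpolation=cv2.INTER_CUBIC))"
```

```text
(no output)
```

View pics/vise.png

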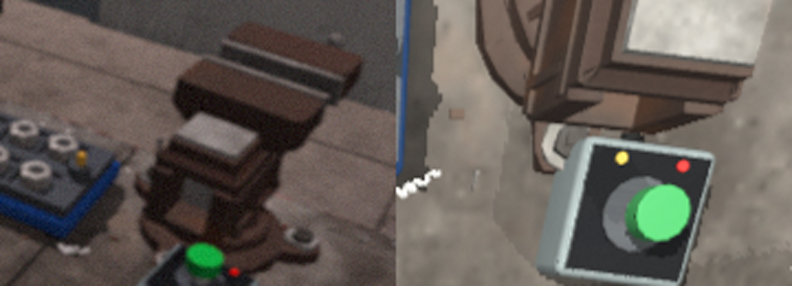

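```bash
python3 -c "
from h import *
def L(fn,u,v):
    d=np.load('pics/'+fn+'.npz');w=d['R'].T@(np.linalg.inv(d['K'])@[u,v,1]);return -d['R'].T@d['t'],w/np.linalg.norm(w)
def tri(s,w):
    (o1,d1),(o2,d2)=L('scene1',300+s[0]/2.2,140+s[1]/2.2),L('wrist12',300+(w[0]-396)/2.2,w[1]/2.2)
    k=np.linalg.lstsq(np.c_[d1,-d2],o2-o1,rcond=None)[0];a,b=o1+k[0]*d1,o2+k[1]*d2;print(((a+b)/2).round(3),np.linalg.norm(a-b).round(3))
tri((178,128),(628,53));tri((238,158),(752,65));tri((205,250),(663,212))
for z in(.12,.15,.18,.21):print(z,[ray('scene1',300+a/2.2,140+b/2.2,z,1).round(3) for a,b in((178,85),(192,58),(300,110),(236,24))])
print('lug',ray('wrist7',603,348,.015),ray('wrist12',507,30,.01))
"
```

```text
[ 0.58  -0.422  0.146] 0.004
[ 0.578 -0.479  0.138] 0.002
[ 0.52  -0.483  0.078] 0.001
0.12 [array([ 0.699, -0.379,  0.12 ]), array([ 0.763, -0.369,  0.12 ]), array([ 0.725, -0.493,  0.12 ]), array([ 0.871, -0.378,  0.12 ])]
0.15 [array([ 0.647, -0.396,  0.15 ]), array([ 0.706, -0.386,  0.15 ]), array([ 0.671, -0.502,  0.15 ]), array([ 0.808, -0.394,  0.15 ])]
0.18 [array([ 0.595, -0.412,  0.18 ]), array([ 0.65 , -0.403,  0.18 ]), array([ 0.617, -0.511,  0.18 ]), array([ 0.745, -0.411,  0.18 ])]
0.21 [array([ 0.543, -0.428,  0.21 ]), array([ 0.594, -0.42 ,  0.21 ]), array([ 0.563, -0.52 ,  0.21 ]), array([ 0.681, -0.427,  0.21 ])]
lug [ 0.6820994  -0.37145686  0.015     ] [ 0.61542544 -0.39037926  0.01      ]
```

The vise jaws stand about 0.18 m high with their edge near y ≈ -0.40. Closed, the gripper body would come within about 6 mm, so I'll grip the knob 6 mm towards the pivot on the pads for more clearance.

drive_tool(
  series=[
    [[0.6,0.1,-1.5],0],
    [[0,0,-1.5],0],
    [[0,0,-1.5],0],
    [[0,0,-1.5],0],
    [[0,0,-1],0],
    [[0,0,-0.7],0],
    [[0,0,-0.5],0],
    [[0,0,0],0],
    [[0,0,0],0],
    [[0,0,0],0],
  ],
)

```text
time: 37.2
ee_pos: [0.4007, -0.1365, 0.0709]
eef_rot: [0.999, -0.037, 0.0, 0.0]
ft_force: [-0.1, 0.2, 0.2]
width: 0.0525
grip_force: 0.0
```

drive_tool(
  series=[
    [[0,0,0],0],
    [[0,0,0],0],
    [[0,0,0],0],
    [[0,0,0],0],
    [[0,0,0],0],
    [[0,0,0],0],
    [[0,0,0],0],
    [[0,0,0],0],
    [[0,0,0],0],
    [[0,0,0],0],
  ],
  hand=0.9,
  newtons=20,
)

```text
time: 38.45
ee_pos: [0.4005, -0.1364, 0.0706]
eef_rot: [0.999, -0.037, -0.0, 0.0]
ft_force: [-0.3, 0.3, 0.1]
width: 0.0215
grip_force: 20.0
```

drive_tool(
  series=[
    [[0,0,0.4],0],
    [[0.1,0,0.5],0],
    [[0.1,0,0.5],0],
    [[0.1,0,0.5],0],
    [[0,0,0.5],0],
    [[0,0,0],0],
    [[0,0,0],0],
    [[0,0,0],0],
    [[0,0,0],0],
    [[0,0,0],0],
  ],
)

```text
time: 39.7
ee_pos: [0.4035, -0.1364, 0.0945]
eef_rot: [0.999, -0.037, -0.0, 0.0]
ft_force: [-0.3, -0.5, -1.3]
width: 0.0213
grip_force: 20.0
```

```bash
python3 -c "
from h import *
s=r.read_state();e=s['ee_pos'];p=np.array([.5986,-.152]);d=e[:2]-p;rad=np.hypot(*d);a0=np.degrees(np.arctan2(d[1],d[0]))%360
print(e,rad,a0,s['ft_force'],s['grip_force'],s['width'])
q=e[:2]
n=28
for i in range(1,n+1):
  a=np.radians(a0+(271.5-a0)*i/n);k=p+rad*np.array([np.cos(a),np.sin(a)]);print(i,((k-q)*100).round(2),k.round(4));q=k
print((271.5-a0)/n)"
```

```text
[ 0.40348153 -0.13635415  0.09452483] 0.19574475699201835 175.41546651487218 [-0.32806111 -0.49167709 -1.28459395] 20.00001550579327 0.021321846254414745
1 [-0.06 -1.17] [ 0.4029 -0.1481]
2 [ 0.01 -1.17] [ 0.403  -0.1598]
3 [ 0.08 -1.17] [ 0.4038 -0.1715]
4 [ 0.15 -1.16] [ 0.4053 -0.1831]
5 [ 0.22 -1.15] [ 0.4075 -0.1946]
6 [ 0.29 -1.14] [ 0.4104 -0.206 ]
7 [ 0.36 -1.12] [ 0.414  -0.2171]
8 [ 0.42 -1.09] [ 0.4182 -0.2281]
9 [ 0.49 -1.07] [ 0.4231 -0.2387]
10 [ 0.55 -1.03] [ 0.4286 -0.2491]
11 [ 0.61 -1.  ] [ 0.4347 -0.2591]
12 [ 0.67 -0.96] [ 0.4414 -0.2687]
13 [ 0.73 -0.92] [ 0.4487 -0.2779]
14 [ 0.78 -0.87] [ 0.4565 -0.2866]
15 [ 0.83 -0.83] [ 0.4648 -0.2949]
16 [ 0.88 -0.78] [ 0.4736 -0.3027]
17 [ 0.92 -0.72] [ 0.4829 -0.3099]
18 [ 0.97 -0.66] [ 0.4925 -0.3165]
19 [ 1.   -0.61] [ 0.5026 -0.3226]
20 [ 1.04 -0.54] [ 0.5129 -0.328 ]
21 [ 1.07 -0.48] [ 0.5236 -0.3328]
22 [ 1.1  -0.42] [ 0.5346 -0.337 ]
23 [ 1.12 -0.35] [ 0.5458 -0.3405]
24 [ 1.14 -0.28] [ 0.5571 -0.3433]
25 [ 1.15 -0.21] [ 0.5687 -0.3454]
26 [ 1.16 -0.14] [ 0.5803 -0.3469]
27 [ 1.17 -0.07] [ 0.592  -0.3476]
28 [ 1.17 -0.  ] [ 0.6037 -0.3477]
3.4315904816117078
```

The strap's end is lifted (1 N load). I'll swing it along the arc, checking in between.

drive_tool(
  series=[
    [[-0.1,-1.2,0],3.4],
    [[0,-1.2,0],3.4],
    [[0.1,-1.2,0],3.4],
    [[0.2,-1.1,0],3.4],
    [[0.2,-1.1,0],3.4],
    [[0.3,-1.1,0],3.5],
    [[0.4,-1.1,0],3.4],
    [[0.4,-1.1,0],3.5],
    [[0.5,-1.1,0],3.4],
    [[0.5,-1.1,0],3.5],
  ],
)

```text
time: 40.95
ee_pos: [0.4285, -0.2498, 0.0945]
eef_rot: [0.966, 0.26, -0.0, -0.0]
ft_force: [-0.6, -0.4, -1.5]
width: 0.0211
grip_force: 20.0
```

```bash
cat > arc.py <<'E'
from h import *
s=r.read_state();e=s['ee_pos'];p=np.array([.5986,-.152]);d=e[:2]-p
ax=Ro.from_quat(s['eef_rot']).as_matrix()[:,0]
print(e.round(4),'rad',np.hypot(*d).round(4),'ang',np.degrees(np.arctan2(d[1],d[0]))%360,'yaw',np.degrees(np.arctan2(ax[1],ax[0])).round(1),s['ft_force'].round(1),s['grip_force'],s['width'])
E
python3 arc.py
```

```text
[ 0.4285 -0.2498  0.0945] rad 0.1962 ang 209.9134751954782 yaw 30.1 [-0.6 -0.4 -1.5] 20.000480697053717 0.021126709768265386
```

drive_tool(
  series=[
    [[0.6,-1.0,0],3.4],
    [[0.7,-0.9,0],3.4],
    [[0.7,-0.9,0],3.4],
    [[0.8,-0.9,0],3.4],
    [[0.8,-0.8,0],3.4],
    [[0.9,-0.8,0],3.4],
    [[0.9,-0.7,0],3.4],
    [[1.0,-0.7,0],3.4],
    [[1.0,-0.6,0],3.4],
    [[1.0,-0.5,0],3.4],
  ],
)

```text
time: 42.2
ee_pos: [0.5126, -0.328, 0.0943]
eef_rot: [0.848, 0.531, -0.0, 0.0]
ft_force: [-0.6, -1.5, -1.2]
width: 0.021
grip_force: 20.0
```

```bash
python3 arc.py
```

```text
[ 0.5126 -0.328   0.0943] rad 0.1959 ang 243.96086143018022 yaw 64.1 [-0.6 -1.5 -1.2] 20.000156072492246 0.02101561271461818
```

drive_tool(
  series=[
    [[1.1,-0.5,0],3.4],
    [[1.1,-0.4,0],3.4],
    [[1.1,-0.4,0],3.4],
    [[1.2,-0.3,0],3.4],
    [[1.1,-0.2,0],3.4],
    [[0.9,-0.1,0],2.7],
    [[0.9,-0.1,0],2.7],
    [[0.8,0,0],2.5],
    [[0.6,0,0],1.9],
    [[0.3,0,0],0.9],
  ],
)

```text
time: 43.45
ee_pos: [0.6037, -0.3479, 0.0946]
eef_rot: [0.696, 0.718, -0.0, 0.0]
ft_force: [0.2, -2.3, -0.9]
width: 0.0207
grip_force: 20.0
```

```bash
python3 arc.py; python3 look.py wrist14; python3 -c "
from h import *
print(proj('wrist14',[.6031,-.326,.066]))"
```

```text
[ 0.6037 -0.3479  0.0946] rad 0.1959 ang 271.5022431938845 yaw 91.8 [ 0.2 -2.3 -0.9] 19.999869772436796 0.020702671754977944
[ 0.6037 -0.3479  0.0946] yaw 91.8 0.020702671754977944
[383.81992153 296.96263783]
```

View pics/wrist14.png

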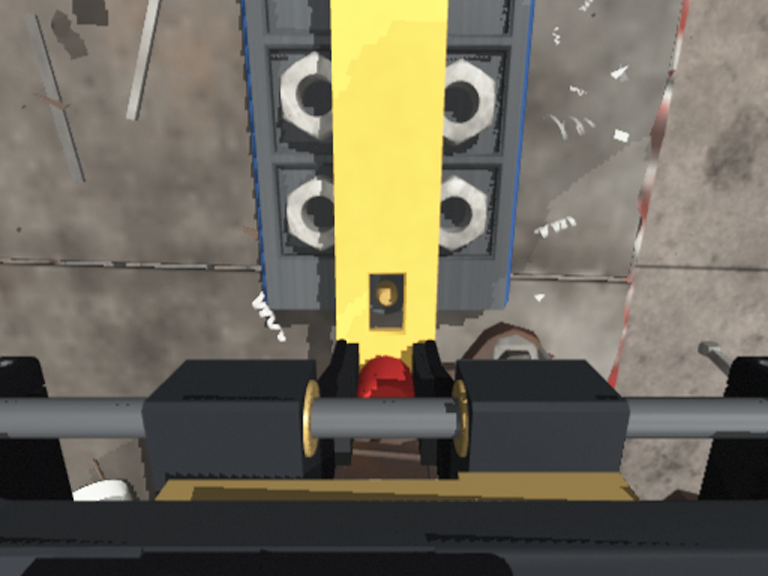

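The brass stud shows through the slot at (386,294), with the slot centre at (387,301), and the nuts are flat on both sides. I'll lower the strap.

drive_tool(
  series=[
    [[0,0,-0.4],0],
    [[0,-0.1,-0.4],0],
    [[0,-0.1,-0.4],0],
    [[0,-0.1,-0.4],0],
    [[0,0,-0.4],0],
    [[0,0,-0.3],0],
    [[0,0,0],0],
    [[0,0,0],0],
    [[0,0,0],0],
    [[0,0,0],0],
  ],
)

```text
time: 44.75
ee_pos: [0.6036, -0.3503, 0.0717]
eef_rot: [0.696, 0.718, 0.0, 0.0]
ft_force: [0.1, 0.3, -1.2]
width: 0.0213
grip_force: 20.0
```

```bash
python3 arc.py
```

```text
[ 0.6036 -0.3503  0.0717] rad 0.1983 ang 271.4456649741654 yaw 91.7 [ 0.1  0.3 -1.2] 19.999936445674393 0.021335361820456
```

Nearly down, with the load still hanging. I'll lower the last bit, release by a few mm per side, and lift clear.

drive_tool(
  series=[
    [[0,0,-0.1],0],
    [[0,0,-0.1],0],
    [[0,0,0],0],
    [[0,0,0],0],
    [[0,0,0],0],
    [[0,0,0],0],
    [[0,0,0],0],
    [[0,0,0],0],
    [[0,0,0],0],
    [[0,0,0],0],
  ],
)

```text
time: 46.0
ee_pos: [0.6037, -0.3505, 0.0706]
eef_rot: [0.696, 0.718, 0.0, 0.0]
ft_force: [-3.4, 1.2, 6.7]
width: 0.0212
grip_force: 20.0
```

drive_tool(
  series=[
    [[0,0,0],0],
    [[0,0,0],0],
    [[0,0,0],0],
    [[0,0,0],0],
    [[0,0,0],0],
    [[0,0,1],0],
    [[0,0,2],0],
    [[0,0,3],0],
    [[0,0,3],0],
    [[0,0,3],0],
  ],
  hand=0.6,
)

```text
time: 47.25
ee_pos: [0.6038, -0.3504, 0.1925]
eef_rot: [0.696, 0.718, 0.0, 0.001]
ft_force: [1.0, -0.6, 0.5]
width: 0.0349
grip_force: 0.0
```

drive_tool(
  series=[
    [[-1,3,3],0],
    [[-2,3,3],0],
    [[-2,2,2],0],
    [[-1,1,0],0],
    [[0,0,0],0],
    [[0,0,0],0],
    [[0,0,0],0],
    [[0,0,0],0],
    [[0,0,0],0],
    [[0,0,0],0],
  ],
)

```text
time: 48.5
ee_pos: [0.5436, -0.2604, 0.2695]
eef_rot: [0.696, 0.718, 0.0, -0.0]
ft_force: [0.2, -0.3, -0.6]
width: 0.0347
grip_force: 0.0
```

```bash
python3 look.py wrist15; python3 -c "
from h import *
snap('side','side2');snap('scene','scene2')
b=cv2.cvtColor(np.load('pics/side2.npz')['color'],cv2.COLOR_RGB2BGR)[140:230,180:300]
c=cv2.cvtColor(np.load('pics/scene2.npz')['color'],cv2.COLOR_RGB2BGR)[155:265,240:390]
w=cv2.cvtColor(np.load('pics/wrist15.npz')['color'],cv2.COLOR_RGB2BGR)
f=lambda x:cv2.resize(x,(400,300),interpolation=cv2.INTER_CUBIC)
cv2.imwrite('pics/chk.png',np.hstack([np.vstack([f(b),f(c)]),np.vstack([f(w),np.zeros((300,400,3),np.uint8)])]))"
```

```text
[ 0.5436 -0.2604  0.2695] yaw 91.7 0.034685541593778825
```

View pics/chk.png

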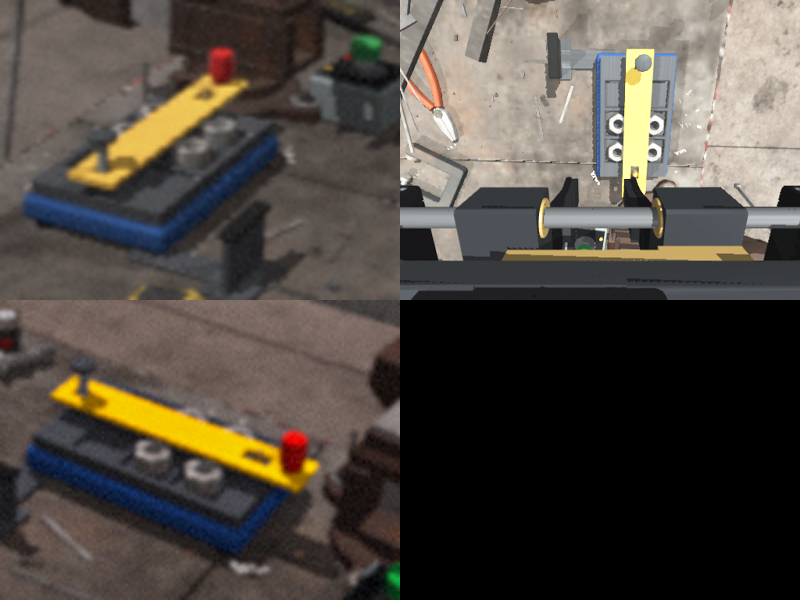

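The strap lies closed on both shoulders over all four nuts, and it bottomed at the same grip height (0.0706) as on its rest. Now the key, with fingers shut and tool yaw near 180° so the camera stays away from the vise.

drive_tool(
  series=[
    [[-0.3,-2.2,0],8.8],
    [[-0.3,-2.2,0],8.8],
    [[-0.3,-2.2,0],8.8],
    [[-0.3,-2.2,0],8.8],
    [[-0.3,-2.2,0],8.8],
    [[-0.3,-2.2,0],8.8],
    [[-0.3,-2.2,0],8.8],
    [[-0.3,-2.2,0],8.8],
    [[-0.3,-2.2,0],8.8],
    [[0,-2.5,0],8.8],
  ],
  hand=1,
)

```text
time: 49.9
ee_pos: [0.5163, -0.4842, 0.2697]
eef_rot: [-0.0, 1.0, -0.0, -0.0]
ft_force: [0.1, 0.7, 0.7]
width: 0.0002
grip_force: 0.0
```

drive_tool(
  series=[
    [[0,0,-3],0],
    [[0,0,-3],0],
    [[0,0,-3],0],
    [[0,0,-3],0],
    [[0,0,-2],0],
    [[0,0,-1],0],
    [[0,0,0],0],
    [[0,0,0],0],
    [[0,0,0],0],
    [[0,0,0],0],
  ],
)

```text
time: 51.15
ee_pos: [0.5167, -0.4835, 0.1201]
eef_rot: [0.002, 1.0, -0.0, 0.0]
ft_force: [1.0, 0.3, 0.0]
width: 0.0007
grip_force: 0.0
```

```bash
python3 arc.py; python3 -c "
from h import *
snap('scene','scene3');snap('side','side3')
for n,b in(('side3',(.604,-.356,.074)),('scene3',(.604,-.356,.074))):
  im=np.load(f'pics/{n}.npz')['color'].astype(int);u,v=proj(n,b,1)
  m=(im[...,0]>120)&(im[...,1]<60)&(im[...,2]<60);y,x=np.nonzero(m);k=(abs(x-u)<20)&(abs(y-v)<20)
  print(n,'pred',u,v,'red',x[k].mean(),y[k].mean(),k.sum())
  u,v=proj(n,(.5201,-.484,.07),1);m=(im[...,1]>1.5*im[...,0])&(im[...,1]>1.3*im[...,2])&(im[...,1]>80);y,x=np.nonzero(m);k=(abs(x-u)<20)&(abs(y-v)<20);print('key pred',u,v,'green',x[k].mean(),y[k].mean(),k.sum())
"
```

```text
[ 0.5167 -0.4835  0.1201] rad 0.3415 ang 256.1204577884468 yaw 179.7 [1.  0.3 0. ] 0.0 0.0007119125922877357
side3 pred 246.3834524037847 158.96910131605014 red 245.0 158.10526315789474 38
key pred 289.39623245138023 152.54637435495943 green 288.0769230769231 153.28205128205127 39
scene3 pred 349.82256320540057 211.53717185219978 red 350.0281690140845 208.77464788732394 71
key pred 392.4450177642659 257.39171029559435 green 392.9 257.95217391304345 230
```

drive_tool(
  series=[
    [[0.1,0,-1],0],
    [[0,0,-1],0],
    [[0,0,-0.8],0],
    [[0,0,-0.6],0],
    [[0,0,-0.2],0],
    [[0,0,0],0],
    [[0,0,0],0],
    [[0,0,0],0],
    [[0,0,0],0],
    [[0,0,0],0],
  ],
)

```text
time: 52.5
ee_pos: [0.5175, -0.4834, 0.0836]
eef_rot: [0.002, 1.0, 0.0, -0.0]
ft_force: [-0.3, -0.2, -0.6]
width: 0.0005
grip_force: 0.0
```

```bash
python3 arc.py
```

```text
[ 0.5175 -0.4834  0.0836] rad 0.3412 ang 256.2464197113825 yaw 179.7 [-0.3 -0.2 -0.6] 0.0 0.00048533463011482124
```

drive_tool(
  series=[
    [[0,0,0],0],
    [[0,0,0],0],
    [[0,0,0],0],
    [[0,0,0],0],
    [[0,0,0],0],
    [[0,0,-0.2],0],
    [[0,0,-0.2],0],
    [[0,0,-0.2],0],
    [[0,0,-0.1],0],
    [[0,0,0],0],
  ],
)

```text
time: 53.75
ee_pos: [0.5177, -0.4835, 0.0775]
eef_rot: [0.002, 1.0, -0.0, 0.0]
ft_force: [-2.6, 1.8, 8.0]
width: 0.0007
grip_force: 4.3
```

First click reached (0.0775, about 8 N). I'll ease off slightly, hold for the rest of the second, then press home.

drive_tool(
  series=[
    [[0,0,0.02],0],
    [[0,0,0],0],
    [[0,0,0],0],
    [[0,0,0],0],
    [[0,0,0],0],
    [[0,0,0],0],
    [[0,0,0],0],
    [[0,0,-0.4],0],
    [[0,0,-0.3],0],
    [[0,0,0],0],
  ],
)

```text
time: 55.0
ee_pos: [0.5178, -0.4836, 0.0722]
eef_rot: [0.003, 1.0, -0.001, 0.0]
ft_force: [-6.0, 3.7, 18.7]
width: 0.0006
grip_force: 9.3
```

drive_tool(
  series=[
    [[0,0,0],0],
    [[0,0,0],0],
    [[0,0,0],0],
    [[0,0,1],0],
    [[0,0,2],0],
    [[0,0,3],0],
    [[0,0,3],0],
    [[0,0,3],0],
    [[0,0,3],0],
    [[0,0,0],0],
  ],
)

```text
time: 56.25
ee_pos: [0.5185, -0.4837, 0.2231]
eef_rot: [0.002, 1.0, -0.001, 0.002]
ft_force: [0.2, -1.1, -0.4]
width: 0.0005
grip_force: 0.0
```

```bash
python3 arc.py
```

```text
[ 0.5185 -0.4837  0.2231] rad 0.3412 ang 256.4241386056175 yaw 179.7 [ 0.2 -1.1 -0.4] 0.0 0.00046348234915883973
```

The key went fully home (0.0722, 18.7 N) and I let it go after half a second. One last numeric check, then hand in.

```bash
python3 -c "
from h import *
snap('scene','scene4');snap('side','side4')
for n in('side4','scene4'):
  im=np.load(f'pics/{n}.npz')['color'].astype(int)
  u,v=proj(n,(.604,-.356,.074),1);m=(im[...,0]>120)&(im[...,1]<60)&(im[...,2]<60);y,x=np.nonzero(m);k=(abs(x-u)<20)&(abs(y-v)<20);print(n,'knob',x[k].mean(),y[k].mean())
  u,v=proj(n,(.5201,-.484,.07),1);m=(im[...,1]>1.5*im[...,0])&(im[...,1]>1.3*im[...,2])&(im[...,1]>80);y,x=np.nonzero(m);k=(abs(x-u)<20)&(abs(y-v)<20);print('key',x[k].mean(),y[k].mean(),k.sum())
print(r.close_job())"
```

```text
side4 knob 245.23809523809524 157.61904761904762
key 288.92452830188677 153.52830188679246 53
scene4 knob 349.6796116504854 210.19417475728156
key 392.44444444444446 257.95061728395063 243
the job is handed in; nothing more can be done
None
```

I've handed the job in, with no verdict returned: the four nuts I found (no fifth in any view) are in pockets, the strap is closed over the stud, and the key was held at its first click for about 1 s, pressed home for about 0.5 s and released.

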